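# Slide the tall fixture home and latch it

### The job

Push the tall, top-heavy fixture along the bench into its docking station until its base plate sits square against the end stop, then swing the latch bar fully shut behind the plate. Push low, on the base plate only: the fixture must slide, not tip or be lifted, and its tall upper part must not be pushed. Leave the other things on the bench alone.

Things in the scene. Friction and masses are not known exactly. Their poses are not given: they have to be found in the camera images.
- fixture: The load, 2 to 3 kg, needing about 9 to 20 N to slide; pushed high up it tips over its front edge. Dark steel base plate 150 x 140 x 30 mm. Origin on the plate's underside: the plate spans x -80 (rear edge, to push on) to +70 mm (front edge, meets the end stop), y +-70, z 0 to 30 mm. x is its direction of travel, z up. The rear 80 mm is a bare step.
- upper: The tall part fixed on the base plate: mint-green block at x 0 to 66, y -46 to 46, z 30 to 160 mm in the fixture's frame, with a steel casting on it up to z = 235 mm. Same origin and axes as fixture.
- station: Fixed steel bars. Origin and axes coincide with the fixture's when it is fully home; x points into the station (to the robot's right). End stop: bar across, inner face at x = 70, 34 mm high. Two guide rails, inner faces at y = +-77, 22 mm high, straight from x = -20 to 70, flaring out 18 deg from x = -20 to -67. Latch pivot post, radius 14, 50 mm high, at x = -92, y = 118 mm.
- latch (a joint): Angle of the latch bar about its upright pivot: 0 = shut (hard stop), bar across the lane, pointing along the station's -y; pi/2 = pointing along its -x; 2.7 = fully open outwards. Stays where left (0.06 N m friction). Bar 16 mm wide, z 8 to 28 mm, 130 mm long from the pivot, with a round black grip, radius 11, z 28 to 62, 121 mm out. Shut, it stands 4 mm behind the home plate.
- latch_mid (a point): Point on the centreline of the latch bar, 85 mm from the pivot, 18 mm above the bench; moves with the bar. Its y axis points along the bar, towards the pivot.
- latch_pivot (a point): The latch's pivot axis, 18 mm above the bench.
- housing: Bystander: loose bare steel casting, round, 66 mm wide, 73 mm high; origin at the centre of its underside.
- flange: Bystander: loose flat steel ring, 68 mm wide, 14 mm high, hole 40 mm; origin at the centre of its underside.
- jar: Bystander: loose grey plastic jar with a black cap, 56 mm wide, 85 mm high; origin at the centre of its underside.
Not all that is in view belongs to the job. Of the things that look like the fixture, the smallest one is meant.

How it is judged:
On the way, in this order (a step that is already met when the one before it is completed fails the run):
1. the fixture is home, square against the end stop, while the latch is still open (x of fixture in the frame of station above -0.006 m and horizontal distance between fixture and station below 0.015 m and angle between the x axis of fixture and the x axis of station, either way round below 0.06 rad and value of joint latch above 0.8 rad), for 0.2 s.
2. the latch bar is shut behind the plate (value of joint latch below 0.12 rad), for 0.2 s.
At the end, for the whole second after the job is handed in: The fixture stands upright and still on the bench in the station: base plate within 6 mm of the end stop, within 15 mm of the exact home place, square within 3.4 degrees, and the latch bar is shut (joint below 0.12 rad) (x of fixture in the frame of station above -0.006 m and horizontal distance between fixture and station below 0.015 m and angle between the x axis of fixture and the x axis of station, either way round below 0.06 rad and angle between fixture's own z axis and vertical below 0.04 rad and height (world z) of fixture below 0.004 m and linear speed of fixture below 0.01 m/s and value of joint latch below 0.12 rad); the robot touches nothing.
It fails at once if the fixture tips more than 7 degrees (angle between fixture's own z axis and vertical above 0.12 rad).
It fails at once if the fixture is lifted off the bench (height (world z) of fixture above 0.012 m).
It fails at once if the robot pushes the fixture's upper part (more than 3 N) (contact force between upper and the fingers above 3 N or contact force between upper and the arm above 3 N).
It fails at once if a bystander is moved more than 20 mm (distance of any of housing, flange, jar from where it was at the start of the episode above 0.02 m).
It also fails if it takes over 72 s, if anything falls off the work surface, if the arm or the gripper's body presses on something with over 40 N, if the wrist force passes 120 N, or if a joint passes its speed limit or range.

### The arm

A 6-joint arm with a two-finger parallel gripper is mounted at the origin on the work surface. World frame = base frame: x ahead of the robot, y to its left, z up, the work surface at z = 0. Lengths are in m, angles in rad, forces in N, time in s.
With the tool pointing down it reaches from about 0.2 to 0.875 m from the base axis. Payload 3.4 kg.
Tool frame: the origin (TCP) lies between the finger pads; the fingertips stand 25 mm ahead of it and the grasp point (between the pads) lies 6 mm ahead of it (r.nose_length is the z of the fingertips in the tool frame, in m); z points along the fingers, y is the line along which they close (so a half turn about z gives the same grasp; the last joint's range is limited). The gripper opens to 94 mm and grips with 3 to 60 N. Pads are 16 mm wide; open, the fingers measure 119 mm over their backs; the gripper's body (75 mm by 177 mm) begins 78 mm behind the grasp point.
Start: joints at [1.096, 0.276, 1.505, -0, 1.361, -0.121], TCP at [0.199, 0.539, 0.23] pointing down, gripper open.
Joint ranges: [-2.89, 2.89], [-0.75, 2.08], [0.22, 2.7], [-1.18, 4.32], [0.11, 2.71], [-2.7, 2.7]. Speed limits (rad/s): [2.57, 2.57, 3.14, 3.14, 3.14, 3.14].

### API

Orientations are given as a unit quaternion [w, x, y, z].
In Python, from plant import r, gripper_to, inverse_kinematics, vision, models, telemetry gives the robot as it stands. Calls block until the motion is done:
- r.move_to(position, orientation): joint-space move of the TCP to a pose.
- r.move_l(position, rot=None, vel=0.15, guard=None): straight line of the TCP; rot=None keeps the orientation; vel is the mean speed in m/s. With guard (N) it stops when the force on the tool has changed by that much, and returns True; else False.
- r.movej(angles): joint-space move.
- gripper_to(opening, f_grip=None): finger opening in m; f_grip is the grip in N (None keeps the last); returns when the fingers have stopped.
- r.hold(seconds).
- inverse_kinematics(position, orientation): joint angles nearest the present ones, or None.
- vision.snapshot(name): name is "scene" or "top" or "wrist"; returns the picture (384x512x3 uint8, red, green, blue); there is no depth.
- vision.get_calibration(name): a dict with "fx", "fy", "cx", "cy" (pixels), "position" and "orientation" of the camera in the world. Camera axes: x right, y down, z forward; pixel columns grow to the right and rows downward; lengths in m; the calibration is good to about 2 mm. The wrist camera is an equidistant fisheye: a pixel r from the principal point sees the ray r / f radians off the axis. A picture is of the moment at which its call begins: read the wrist's pose just before it. get_calibration takes no time and is no camera call; for the wrist camera it gives the pose at the moment of the call.
A pose or a line that the arm cannot do raises r.PlanningError and nothing moves.
- r.sign_off(): hands the job in; it is judged then, once.
Trained networks look in the newest picture that a camera, given by its name, has taken for a name from the list of things; names that differ only in an ending like _2 or _b are one class to them, and where a whole thing is asked for, a point or a joint stands for the part that bears it (a point fixed in the world has none). Each returns a list of dicts, best first, with "score" (0 to 1); they miss things now and then, are a little off and sometimes report something else, mostly with a low value. They report only what shows in the picture. A call takes as long as a camera call. They do not tell look-alikes from the thing itself.
- models.boxes_of(thing, camera): "at" ([x, y, z] in m, in world coordinates, good to about 4 mm: the middle of the surface that is visible of it).
- models.regions_of(thing, camera): "pixels" (384x512 bool, what is visible of it).
- models.mark_of(thing, camera): "at" ([x, y, z] in m, in world coordinates, good to about 4 mm: a listed point, or the origin of a listed thing).
Readings, each from a call of its own:
- telemetry.current_t(): time.
- telemetry.current_joints(): joint angles.
- telemetry.current_dq(): joint speeds.
- telemetry.current_joint_efforts(): joint torques, N m.
- telemetry.current_ee_pos(): TCP position.
- telemetry.current_tool_rot(): TCP orientation.
- telemetry.current_wrist_force(): force on the tool from outside, world axes, zero at the start.
- telemetry.current_torque(): the same for the moment, N m.
- telemetry.current_opening(): finger opening in m.
- telemetry.current_finger_force(): force on a finger pad.
Only numpy, scipy, OpenCV 4.12 (cv2) and the standard library are available. Lean on these libraries where they do the work, as an engineer would, in place of code of your own. Each camera call takes 0.05 s, during which the arm holds its last target. There are 200 camera calls.

## Working session

There is one attempt and no reset: what is moved stays moved. The work goes in short steps, each a Python script; the robot and the scene stay as the last script left them, time stands still between calls to the robot, and variables do not carry over. Pictures are saved under pics/ and viewed, at most 10 in all, crops included, and the job is handed in when it is done.

```bash
ls; mkdir -p pics; python3 - <<'E'
from plant import r, vision, models, telemetry
import cv2
for c in ("scene","top"):
    im=vision.snapshot(c); cv2.imwrite(f"pics/{c}0.png",im[:,:,::-1])
    for t in ("fixture","upper","station","latch","latch_mid","latch_pivot","housing","flange","jar"):
        try: print(c,t,[(d["at"].round(3).tolist() if hasattr(d["at"],"round") else [round(x,3) for x in d["at"]],round(d["score"],2)) for d in models.mark_of(t,c)])
        except Exception as e: print(c,t,"err",e)
    k=vision.get_calibration(c); print(k)
print(r.nose_length, telemetry.current_t())
E
```

```text
pics
scene fixture [([0.276, -0.302, -0.001], 0.79), ([0.277, 0.223, -0.0], 0.66), ([0.568, 0.212, 0.0], 0.64)]
scene upper [([0.273, -0.299, 0.002], 0.97), ([0.277, 0.223, -0.003], 0.84), ([0.568, 0.215, -0.003], 0.75)]
scene station [([0.518, -0.039, 0.001], 0.91)]
scene latch err it knows: fixture, flange, housing, jar, latch_mid, latch_pivot, station, upper
scene latch_mid [([0.713, 0.088, 0.018], 0.74)]
scene latch_pivot [([0.646, 0.03, 0.02], 0.91)]
scene housing [([0.508, -0.4, -0.005], 0.87)]
scene flange [([0.639, -0.344, -0.001], 0.47)]
scene jar [([0.714, 0.282, 0.001], 0.94)]
{'fx': 396.12934382556045, 'fy': 396.12934382556045, 'cx': 249.65195229147645, 'cy': 190.91651994757422, 'position': array([0.63576491, 0.4665496 , 1.06512748]), 'orientation': array([-0.02791372,  0.11970551,  0.96364517, -0.23723282])}
top fixture [([0.274, -0.298, 0.001], 0.94), ([0.569, 0.219, -0.003], 0.57)]
top upper [([0.562, 0.217, 0.001], 0.8), ([0.274, -0.298, -0.001], 0.77)]
top station [([0.515, -0.036, -0.003], 0.78)]
top latch err it knows: fixture, flange, housing, jar, latch_mid, latch_pivot, station, upper
top latch_mid [([0.714, 0.085, 0.02], 0.74)]
top latch_pivot [([0.647, 0.03, 0.019], 0.72)]
top housing [([0.506, -0.399, -0.003], 0.78)]
top flange [([0.64, -0.341, 0.001], 0.79)]
top jar [([0.72, 0.28, 0.007], 0.85)]
{'fx': 395.40162558194186, 'fy': 395.40162558194186, 'cx': 257.89490044989367, 'cy': 190.38453819845475, 'position': array([ 0.43637237, -0.04991633,  1.05683015]), 'orientation': array([ 0.02664107, -0.70544306,  0.70784906, -0.02429082])}
0.025 0.9
```

View pics/top0.png

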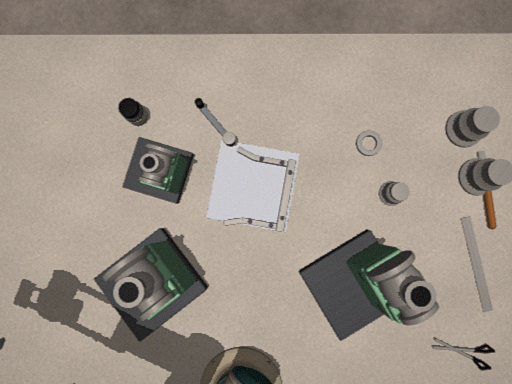

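View pics/scene0.png

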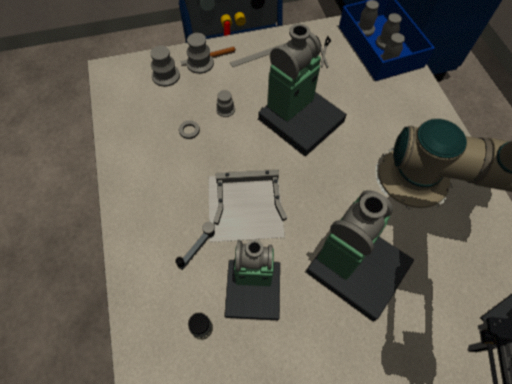

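Three look-alikes in the top view: (158,170), (152,282) and (365,285). The smallest plate, at (158,170), is about 55 px or 0.15 m across, which matches 150 x 140 mm. The other two are about 80 px. The latch is open at (215,120), with the station at (255,185). I'll confirm this in one crop.

```bash
python3 - <<'E'
import cv2
im=cv2.imread("pics/top0.png")[85:240,105:310]
cv2.imwrite("pics/crop.png",cv2.resize(im,None,fx=3.8,fy=3.8,interpolation=cv2.INTER_CUBIC))
E
```

```text
(no output)
```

View pics/crop.png

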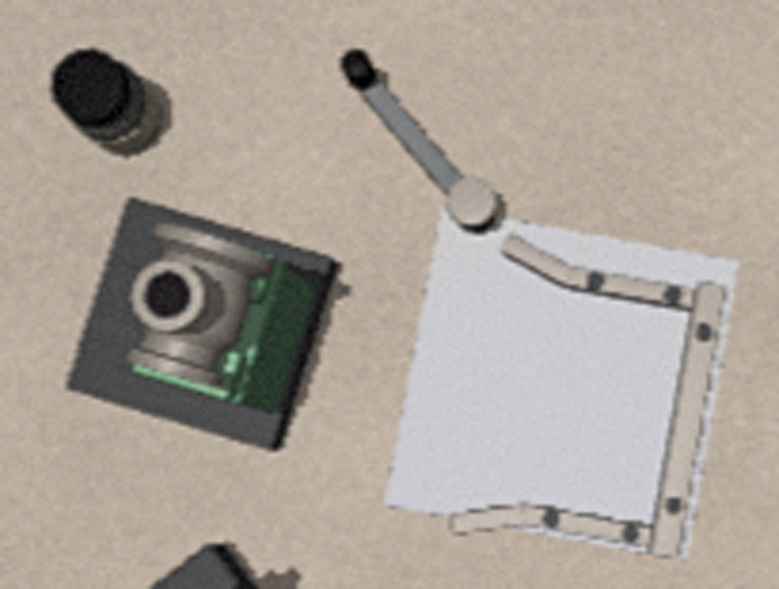

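The crop confirms it: the small fixture's plate corners are at crop px (131,200), (340,262), (277,449) and (70,387). The end stop's inner edge runs from (691,310) to (655,525). Next I convert these to world poses.

```bash
cat > h.py <<'E'
import numpy as np
from scipy.spatial.transform import Rotation as R
from plant import r, gripper_to, inverse_kinematics, vision, models, telemetry
def ray(c,uv,z):
    k=vision.get_calibration(c); q=k["orientation"]
    d=R.from_quat(np.r_[q[1:],q[0]]).apply([(uv[0]-k["cx"])/k["fx"],(uv[1]-k["cy"])/k["fy"],1])
    p=np.array(k["position"]); return p+d*(z-p[2])/d[2]
def down(yaw): # tool down, tool y axis at (yaw+... ) : x axis of tool at heading yaw
    q=(R.from_euler("z",yaw)*R.from_euler("x",np.pi)).as_quat(); return np.r_[q[3],q[:3]]
E
python3 - <<'E'
from h import *
f=lambda u,v,z: ray("top",(u/3.8+105-.37,v/3.8+85-.37),z)[:2]
P=[f(131,200,.03),f(340,262,.03),f(277,449,.03),f(70,387,.03)]
print("plate",np.round(P,4).tolist())
L=np.linalg.norm
print([round(L(P[i]-P[i-1]),4) for i in range(4)])
a=lambda v: np.degrees(np.arctan2(v[1],v[0]))
print("yaw",a(P[1]-P[0]),a(P[2]-P[3]), a(P[0]-P[3])-90,a(P[1]-P[2])-90)
c=np.mean(P,0); print("ctr",c)
e=[f(691,310,.034),f(655,525,.034)]; print("stop",np.round(e,4).tolist(),a(e[0]-e[1])-90)
g=[f(697,287,.034),f(652,553,.034)]; print("stop ends",g,a(g[0]-g[1])-90)
l=[f(555,509,.022),f(652,525,.022)];u=[f(568,289,.022),f(690,309,.022)]
print("rails",np.round(l+u,4).tolist(),a(l[1]-l[0]),a(u[1]-u[0]))
print("grip",f(357,67,.062),"piv",f(473,202,.05))
E
```

```text
plate [[0.6518, 0.2656], [0.6079, 0.1204], [0.4789, 0.1624], [0.522, 0.3051]]
[np.float64(0.1357), np.float64(0.1517), np.float64(0.1356), np.float64(0.149)]
yaw -106.82411200412426 -106.79462530215709 -106.93770284537547 -108.05715825704237
ctr [0.56511989 0.21336423]
stop [[0.5731, -0.1213], [0.4263, -0.0956]] -99.91642513299902
stop ends [array([ 0.5889347 , -0.12551963]), array([ 0.40737224, -0.09344763])] -100.01763915839607
rails [[0.4373, -0.0275], [0.4262, -0.0941], [0.5897, -0.0369], [0.5754, -0.1214]] -99.52873677414466 -99.59869536073761
grip [0.73534557 0.10468874] piv [0.6452685  0.02710168]
```

```bash
python3 - <<'E'
from h import *
from scipy.optimize import least_squares
def tri(ut,us):
    A=[];b=[]
    for c,uv in(("top",ut),("scene",us)):
        p=np.array(vision.get_calibration(c)["position"]); d=ray(c,uv,0)-p; d/=np.linalg.norm(d)
        M=np.eye(3)-np.outer(d,d);A.append(M);b.append(M@p)
    return np.linalg.lstsq(np.vstack(A),np.hstack(b),rcond=None)[0]
print("big top",tri((128,291),(373,205)),"small top",tri((150,162),(254,248)),"big2",tri((421,296),(300,31)))
D=[]
for x in(.4,.5,.6,.7,.8):
  for z in(.05,.15,.25,.35):
    for yw in(0,-1.7):
      q=inverse_kinematics([x*.9,x*.436,z],down(yw))
      if q is not None: D.append((x,z,yw,*q))
D=np.array(D); np.set_printoptions(precision=3,suppress=True,linewidth=150)
print(D[::5])
q2,q3,q5=D[:,4],D[:,5],D[:,7]
print("sum",(q2+q3+q5)[:6])
f=lambda p:np.r_[p[4]+p[1]*np.sin(q2)+p[2]*np.sin(q2+q3)-np.sqrt(np.maximum(D[:,0]**2*(.9**2+.436**2)-p[3]**2,0)), p[0]+p[1]*np.cos(q2)+p[2]*np.cos(q2+q3)-D[:,1]]
s=least_squares(f,[.1,.4,.4,.07,0]); print(s.x,np.abs(s.fun).max())
S=np.array([0,0]);
xs,yw=np.array([.5135,-.040]),np.radians(-99.8)
for n,p in(("start above",(.565+.03,.212+.09)),("home",(.5135+.015,-.04+.087)),("latch0",(.74,.1))):
  for z in(.031,.2,.35):
    for t in(yw,yw+np.pi):
      q=inverse_kinematics([*p,z],down(t)); print(n,z,round(t,2),q)
E
```

```text
big top [0.30737683 0.18752259 0.33248903] small top [0.55700713 0.18119571 0.22669329] big2 [ 0.29601111 -0.34274287  0.32683402]
[[ 0.4    0.05   0.     0.277  0.214  2.127 -0.     0.8    1.848]
 [ 0.5    0.05  -1.7    0.312  0.339  1.924  0.     0.879 -2.701]
 [ 0.5    0.35   0.     0.312  0.115  1.424 -0.     1.603  1.883]
 [ 0.6    0.15  -1.7    0.335  0.367  1.576  0.     1.199 -2.677]
 [ 0.7    0.05   0.     0.352  0.588  1.456 -0.     1.098  1.923]
 [ 0.7    0.25  -1.7    0.352  0.461  1.17   0.     1.511 -2.661]
 [ 0.8    0.15   0.     0.364  0.664  1.044 -0.     1.434  1.935]
 [ 0.8    0.35  -1.7    0.364  0.644  0.606  0.     1.891 -2.648]]
sum [3.142 3.142 3.142 3.142 3.142 3.142]
[-0.29   0.635  0.421  0.    -0.01 ] 0.0288099345513273
start above 0.031 -1.74 [ 0.365  0.565  1.559  0.     1.018 -2.605]
start above 0.031 1.4 [ 0.365  0.565  1.559 -0.     1.018  0.537]
start above 0.2 -1.74 [ 0.365  0.431  1.341  0.     1.369 -2.605]
start above 0.2 1.4 [ 0.365  0.431  1.341 -0.     1.369  0.537]
start above 0.35 -1.74 [ 0.365  0.388  1.051  0.     1.703 -2.605]
start above 0.35 1.4 [ 0.365  0.388  1.051 -0.     1.703  0.537]
home 0.031 -1.74 None
home 0.031 1.4 [-0.042  0.401  1.879 -0.     0.861  0.129]
home 0.2 -1.74 None
home 0.2 1.4 [-0.042  0.229  1.649 -0.     1.264  0.129]
home 0.35 -1.74 None
home 0.35 1.4 [-0.042  0.164  1.365 -0.     1.613  0.129]
latch0 0.031 -1.74 None
latch0 0.031 1.4 [ 0.041  0.666  1.349 -0.     1.127  0.212]
latch0 0.2 -1.74 None
latch0 0.2 1.4 [ 0.041  0.555  1.127 -0.     1.46   0.212]
latch0 0.35 -1.74 None
latch0 0.35 1.4 [ 0.041  0.532  0.811 -0.     1.798  0.212]
```

```bash
cat >> h.py <<'E'
S0=np.array([.5135,-.040]); SY=np.radians(-99.8)
def rot(a): c,s=np.cos(a),np.sin(a); return np.array([[c,-s],[s,c]])
def W(p,s0=S0): return s0+rot(SY)@np.array(p)      # station xy -> world
def push_pose(o,yaw,back): return np.asarray(o)+rot(yaw)@np.array([back,0]), down(yaw+np.pi)
def wf(): return (rot(-SY)@np.array(telemetry.current_wrist_force())[:2]).round(1)
E
python3 - <<'E'
from h import *
yaw=np.radians(-106.9); p,q=push_pose([.565,.212],yaw,-.108)
gripper_to(.07)
e=telemetry.current_ee_pos(); r.move_l([e[0],e[1],.33],vel=.3)
r.move_to([*p,.33],q); r.move_l([*p,.12],vel=.25); r.move_l([*p,.031],vel=.12)
print(wf(), telemetry.current_t())
p2,_=push_pose([.565,.212],yaw,-.07)
print(r.move_l([*p2,.031],vel=.03,guard=4))
e=np.array(telemetry.current_ee_pos()); print(e,wf(),telemetry.current_t(), "contact back", rot(-yaw)@(e[:2]-[.565,.212]))
import cv2
cv2.imwrite("pics/c1.png",vision.snapshot("scene")[150:,150:400,::-1].repeat(2,0).repeat(2,1))
E
```

```text
[-0.6  0.6] 5.5083
True
[0.59174109 0.30016432 0.03084465] [-1.4  0. ] 6.1917 contact back [-9.21305133e-02 -4.33249226e-05]
```

View pics/c1.png

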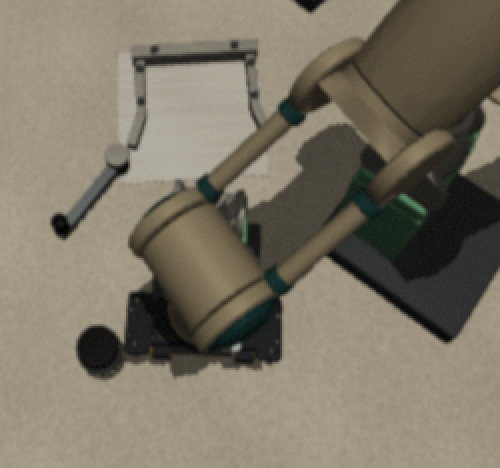

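The arm is in contact with the rear edge. The gripper is close to the jar at (98,348) but clear of it. Now I push along a gentle arc that squares the fixture to the station.

```bash
python3 - <<'E'
from h import *
e=np.array(telemetry.current_ee_pos())[:2]; y0=np.radians(-106.9)
o=e+rot(y0)@[.088,0]; ps=rot(-SY)@(o-S0); th=y0-SY
print("start in station",ps,th)
L=.14;n=6
for i in range(n):
    thm=th+(0-(y0-SY))/n/2; ps=ps+L/n*np.array([np.cos(thm),np.sin(thm)]); th+=-(y0-SY)/n
    p,q=push_pose(W(ps),SY+th,-.088)
    g=r.move_l([*p,.031],q,vel=.06,guard=40)
    print(ps.round(4),round(th,3),wf(),g)
    if g: break
print(telemetry.current_t())
for c in("top","scene"):
    im=vision.snapshot(c)
    print([(np.round(d["at"],3),round(d["score"],2)) for d in models.mark_of("fixture",c)])
    import cv2; cv2.imwrite(f"pics/p1{c}.png",im[:,:,::-1])
im=cv2.imread("pics/p1top.png")[85:240,125:310]
cv2.imwrite("pics/p1c.png",cv2.resize(im,None,fx=3.8,fy=3.8,interpolation=cv2.INTER_CUBIC))
E
```

```text
start in station [-0.26118403  0.00823634] -0.12391837689159746
[-0.238   0.0056] -0.103 [-8.1  1. ] False
[-0.2148  0.0034] -0.083 [-8.7 -0.4] False
[-0.1915  0.0017] -0.062 [-7.9  0.3] False
[-0.1682  0.0005] -0.041 [-8.7 -0.3] False
[-0.1449 -0.0002] -0.021 [-8.9 -0.4] False
[-0.1215 -0.0004] 0.0 [-9.  -0.6] False
9.4917
[(array([ 0.537,  0.082, -0.004]), 0.91), (array([ 0.271, -0.3  , -0.   ]), 0.71), (array([0.719, 0.284, 0.004]), 0.61)]
[(array([ 0.278,  0.227, -0.002]), 0.9), (array([ 0.278, -0.298, -0.002]), 0.71), (array([0.534, 0.078, 0.002]), 0.61)]
```

View pics/p1c.png

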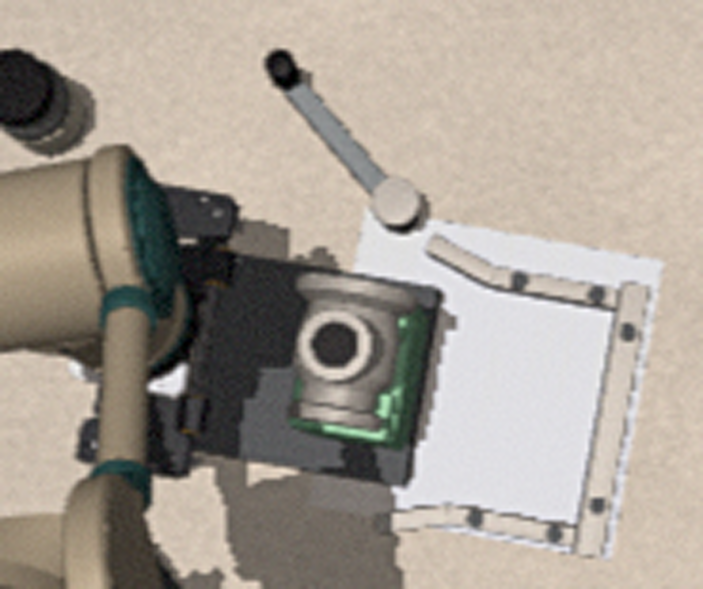

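The fixture is square and centred. Its front edge at (440,290) to (410,485) has equal gaps to both rails. I'll push straight home.

```bash
python3 - <<'E'
from h import *
def go(x,v,g):
    p,q=push_pose(W([x,-.0002]),SY,-.088); s=r.move_l([*p,.031],q,vel=v,guard=g)
    e=rot(-SY)@(np.array(telemetry.current_ee_pos())[:2]-S0); print(x,s,e.round(4),wf(),telemetry.current_t()); return s
go(-.06,.06,25) or go(-.018,.05,25) or go(.014,.02,22)
r.hold(.3); print(wf())
import cv2
im=vision.snapshot("top")
for t in("fixture","station"): print([(np.round(d["at"],3),round(d["score"],2)) for d in models.mark_of(t,"top")])
cv2.imwrite("pics/p2c.png",cv2.resize(im[85:240,125:310,::-1],None,fx=3.8,fy=3.8,interpolation=cv2.INTER_CUBIC))
E
```

```text
-0.06 False [-1.514e-01 -1.000e-04] [-11.2  -0.4] 10.8667
-0.018 False [-0.1094 -0.0002] [-12.2   0.5] 11.8583
0.014 True [-0.0909  0.001 ] [-2.5  0.5] 12.9917
[-3.1 -0.4]
[(array([ 0.517, -0.038, -0.002]), 0.74)]
[(array([ 0.505, -0.4  , -0.002]), 0.41)]
```

View pics/p2c.png

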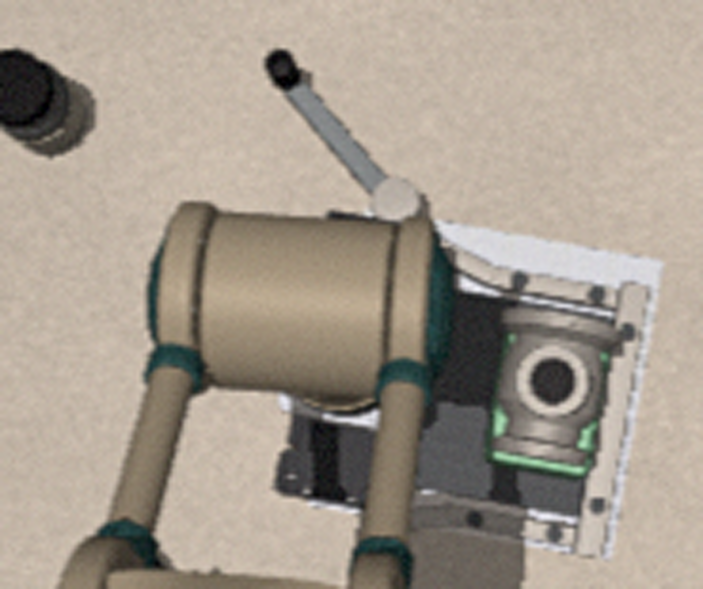

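The plate is visible right up to the end stop. One firmer press will seat it, then I withdraw and check with the arm clear.

```bash
python3 - <<'E'
from h import *
def go(x,v,g):
    p,q=push_pose(W([x,.0]),SY,-.088); s=r.move_l([*p,.031],q,vel=v,guard=g)
    e=rot(-SY)@(np.array(telemetry.current_ee_pos())[:2]-S0); print(x,s,e.round(4),wf(),telemetry.current_t()); return s
go(.014,.02,32); r.hold(.3)
go(-.05,.1,None)
e=np.array(telemetry.current_ee_pos()); r.move_l([*e[:2],.33],vel=.3)
q=down(SY+np.pi); gripper_to(0.0)
# stage outside latch
a=2.25
p=W([-.092-.078*np.sin(a)+.05*-np.cos(a), .118-.078*np.cos(a)+.05*np.sin(a)])
print("stage",p); r.move_to([*p,.33],q); print(telemetry.current_t())
import cv2
im=vision.snapshot("scene")
for t in("fixture","station","latch_mid","latch_pivot"): print(t,[(np.round(d["at"],3),round(d["score"],2)) for d in models.mark_of(t,"scene")])
cv2.imwrite("pics/p3c.png",cv2.resize(im[140:300,160:320,::-1],None,fx=3.7,fy=3.7,interpolation=cv2.INTER_CUBIC))
E
```

```text
0.014 True [-0.0909  0.001 ] [-2.8 -0.4] 13.9583
-0.05 False [-0.1378 -0.0004] [-0.3  0.4] 14.875
stage [0.73703985 0.04446494]
17.9833
fixture [(array([ 0.516, -0.042,  0.001]), 0.91), (array([ 0.273, -0.298,  0.003]), 0.77), (array([0.279, 0.226, 0.001]), 0.55)]
station []
latch_mid []
latch_pivot [(array([0.649, 0.028, 0.017]), 0.9)]
```

View pics/p3c.png

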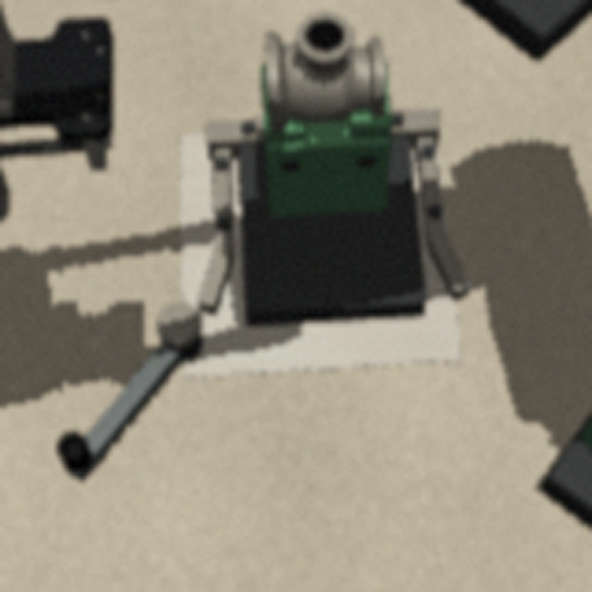

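The fixture is home: its rear edge at (245,322) to (425,313) is parallel to the end stop and sits between the rails. The latch is still open, with its grip at (75,452). Now I swing the latch shut.

```bash
python3 - <<'E'
from h import *
piv=np.array([-.094,.119])
def P(a,extra,rb=.075):
    n=np.array([-np.cos(a),np.sin(a)]); d=.008+8e-3*abs(n[0])+.0125*abs(n[1])+extra
    return W(piv+rb*np.array([-np.sin(a),-np.cos(a)])+d*n)
Z=.037
p=P(2.25,.025); r.move_l([*p,.33],vel=.3); r.move_l([*p,.12],vel=.25); print(r.move_l([*p,Z],vel=.12,guard=8))
for a in np.r_[2.25:.2:15j]:
    if r.move_l([*P(a,0),Z],vel=.1,guard=12): print("guard",a,wf()); break
print(wf(),telemetry.current_t())
print(r.move_l([*P(0,-.012),Z],vel=.03,guard=8))
e=rot(-SY)@(np.array(telemetry.current_ee_pos())[:2]-S0); print(e.round(4),wf(),telemetry.current_t())
E
```

```text
False
[0.1 0.2] 24.4583
True
[-0.1104  0.0462] [-1.7  0.3] 25.1
```

```bash
python3 - <<'E'
from h import *
import cv2
e=np.array(telemetry.current_ee_pos()); p=e[:2]+rot(SY)@np.array([-.05,0])
r.move_l([*p,.037],vel=.1); r.move_l([*p,.33],vel=.3)
p=e[:2]+rot(SY)@np.array([-.12,.15]); r.move_l([*p,.33],vel=.3)
im=vision.snapshot("scene")
for t in("fixture","latch_mid","latch_pivot","housing","flange","jar"): print(t,[np.round(d["at"],3) for d in models.mark_of(t,"scene")])
cv2.imwrite("pics/p4c.png",cv2.resize(im[140:300,160:320,::-1],None,fx=3.7,fy=3.7,interpolation=cv2.INTER_CUBIC))
print(telemetry.current_t(),wf())
E
```

```text
fixture [array([ 0.274, -0.3  , -0.001]), array([ 0.514, -0.041,  0.   ])]
latch_mid [array([0.562, 0.046, 0.02 ])]
latch_pivot [array([0.649, 0.025, 0.02 ])]
housing [array([ 0.509, -0.4  , -0.003])]
flange [array([ 0.638, -0.343,  0.   ])]
jar [array([0.714, 0.282, 0.006])]
27.925 [ 0.1 -0.2]
```

View pics/p4c.png

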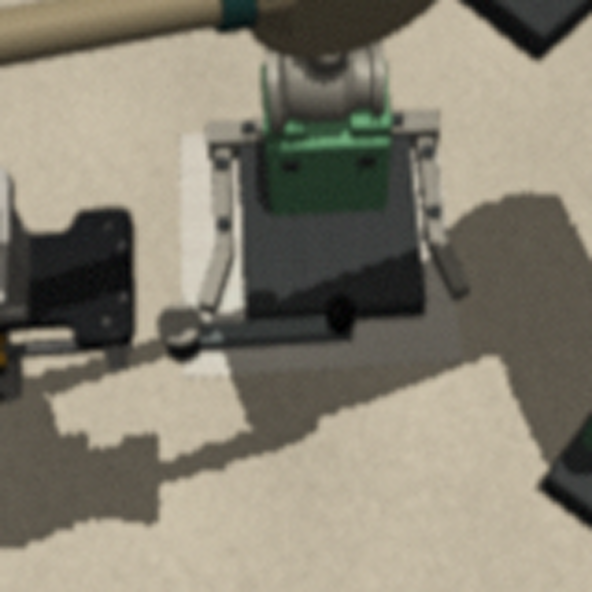

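The bar lies parallel behind the plate, from (205,335) to (350,330), with its grip at (340,315). It was pressed to its stop, and the bystanders have not moved. The robot touches nothing, so I'm handing in.

```bash
python3 -c "
from h import *
print(r.sign_off())"
```

```text
the job is handed in; nothing more can be done
None
```

I pushed the small fixture home against the end stop, swung the latch bar shut to its stop and handed the job in at about 28 s; the last camera check showed both in place and the bystanders unmoved, but no verdict came back.

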